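# Seat a bar in a drilling jig and clamp it with the wing screw

### The arm

A 7-joint arm with a two-finger parallel gripper is mounted at the origin on the work surface. World frame = base frame: x ahead of the robot, y to its left, z up, the work surface at z = 0. Lengths are in m, angles in rad, forces in N, time in s.
With the tool pointing down it reaches from about 0.425 to 0.875 m from the base axis. Payload 4.7 kg.
Tool frame: the origin (TCP) lies at the centre of the arm's flange, where the gripper is bolted on; the fingertips stand 182 mm ahead of it and the grasp point (between the pads) lies 164 mm ahead of it; z points along the fingers, x is the direction in which the jaws open and shut, and the axes are right-handed (so a half turn about z gives the same grasp; the last joint's range is limited). The gripper opens to 87 mm and grips with 3 to 60 N. Pads are 19 mm wide; open, the fingers measure 117 mm over their backs; the gripper's body (75 mm by 190 mm) begins 51 mm behind the grasp point.
Start: joints at [1.116, 0.321, -0.07, 1.45, 0.023, 1.371, -0.057], TCP at [0.294, -0.58, 0.405] pointing down, gripper open.
Joint ranges: [-2.86, 2.86], [-0.3, 2.09], [-1.38, 1.24], [0.06, 2.45], [-1.56, 4.7], [0.09, 2.05], [-2.69, 2.69]. Speed limits (rad/s): [2.57, 2.57, 3.14, 3.14, 3.14, 3.14, 3.14].

### API

Orientations are given as [roll, pitch, yaw] about the fixed x, y, z axes, in that order (R = Rz(yaw) Ry(pitch) Rx(roll)).
In Python, from station import status, camera, calibration, ticket, recognise, cut_out, tip_of gives the robot as it stands. The module is installed in compiled form; this text tells all that it offers.
- The arm moves only by the tool send_rows, never from a script. Its arguments are lists of equal length, an entry for each row: "delta_pos": the shift along the world's x, y, z in m, a list of three; "spin": the turn about the world's z in rad; "jaw": the opening, from -1 (shut) to 1 (fully open), so that 0 is half open. A call has 1 to 5 rows; each row shifts and turns the pose as measured when the row begins; what a row does not reach is not made up. A row lasts 1/12 s, in which the tool goes at most 41.7 mm and 7.16 degrees, less where a joint would pass 70% of its speed; a pose out of reach is approached as far as the arm can. A call with a gripper value outside its range is refused whole. The fingers move at their own pace and stop on an object; "grip_force" is the grip in N (left out, the last holds). Time passes only in rows, so rows that do not move let the fingers close. It gives the time, the measured TCP pose, the force and the opening at its end, in the units of the state.
- status.sense(): the state, without advancing time (a new reading comes with each control period).
- camera(name): name is "side" or "top"; returns the picture (384x512x3 uint8, red, green, blue); there is no depth.
- calibration(name): a dict with "mtx" (3x3 intrinsics, pixels), "world_from_camera" (4x4, takes a point from camera to world coordinates). Camera axes: x right, y down, z forward; pixel columns grow to the right and rows downward; lengths in m; the calibration is good to about 2 mm. A picture is of the moment at which its call begins. calibration takes no time and is no camera call.
- ticket.hand_in(): hands the job in, once; it reports no verdict.
Trained networks look in the newest picture that a camera, given by its name, has taken for a name from the list of things; names that differ only in an ending like _2 or _b are one class to them, and where a whole thing is asked for, a point or a joint stands for the part that bears it (a point fixed in the world has none). Each returns a list of dicts, best first, with "p" (0 to 1); they miss things now and then, are a little off and sometimes report something else, mostly with a low value. They report only what shows in the picture. A call takes as long as a camera call. They do not tell look-alikes from the thing itself.
- recognise(camera, thing): "centre" ([column, row] in pixels, amid what is visible of it).
- cut_out(camera, thing): "pixels" (384x512 bool, what is visible of it) and "centre" ([column, row] in pixels, amid what is visible of it).
- tip_of(camera, thing): "centre" ([column, row] in pixels: a listed point, or the origin of a listed thing).
The state is a dict: "time": time; "joint_pos": joint angles; "joint_velocities": joint speeds; "joint_torque": joint torques, N m; "tool_pos": TCP position; "ee_rot": TCP orientation; "contact_force": force on the tool from outside, world axes, zero at the start; "ft_torque": the same for the moment, N m; "opening": finger opening in m.
Only numpy, scipy, OpenCV 4.12 (cv2) and the standard library are available. Lean on these libraries where they do the work, as an engineer would, in place of code of your own. Each camera call takes 0.05 s, during which the arm holds its last target.

### The job

The aluminium bar lies loose in the drilling jig, short of the end stop: slide it gently along until it is fully home against the stop, then turn the wing screw clockwise until its foot clamps the bar snugly, firm but not so hard that it marks the bar. The wings pass close to the drill-bush block, so do not bump the block, disturb nothing else on the bench, and let go when done.

Things in the scene. Friction and masses are not known exactly. Their poses are not given: they have to be found in the camera images.
- jig: The drilling jig, bolted to the bench: dark steel base plate 185 x 120 x 15 mm, side rails, bridge, bush block, end stop. Origin on the bench under the channel's centre line; +x along the channel towards the end stop, z up. Base plate x = -70 to 115 mm. Rails x = -65 to 85 mm, tops at z = 32 mm, channel y = -21 to 21 mm. Bridge x = -9 to 27 mm, top at z = 60 mm; wing screw axis at x = 9, y = 0.
- rest: Hardened rest plate, the floor of the jig's channel, under the bar: 155 x 40 x 5 mm, top 20 mm above the bench. Origin at jig (0, 0, 15 mm), axes as the jig's. The wing screw presses the bar on this plate.
- stop: End stop, a bright steel block across the far end of the channel: 14 x 70 x 25 mm, top 40 mm above the bench. Origin on the face that the bar's leading end must meet, at jig (85, 0, 15 mm); axes as the jig's. Pushes of 5 to 20 N are right; above 40 N the bar is rammed.
- bush_block: Drill-bush block, bright steel, next to the wings: 26 mm thick, 98 mm wide (70 mm above), top 98 mm above the bench (bush head 102 mm). Origin at jig (44, 0, 15 mm), at the foot of the face towards the wings; axes as the jig's. That face is 35 mm from the screw's axis, 6 mm clear of the wing tips; fingers reaching more than 35 mm from the axis strike it. At most 8 N on it.
- bar: The loose aluminium bar in the jig, 180 x 40 x 20 mm, 0.3 to 0.5 kg, sliding in the channel (friction up to 4 N). Origin at the centre of its underside, 20 mm above the bench; +x along it, towards the stop. It starts 15 to 45 mm short of the stop; fully home its origin is at jig x = -5 mm. Its trailing end always sticks out 25 mm or more past the base plate.
- bar_end (a point): Centre of the bar's trailing end face, the end to push: 90 mm from the bar's origin along -x, 10 mm above its underside (30 mm above the bench); axes as the bar's. Fully home it is at jig x = -95 mm.
- wing_grip (a point): Grip point on the brass wing screw: on its upright axis, 18 mm above the hub's underside, at most 96 mm above the bench. x axis along the wings. The wings are one flat upright plate, 8 mm thick (y), 58 mm tip to tip (x); top of the wings 11 mm above this point, of the plate's middle 3 mm above, plate's foot 13 mm below; hub 22 mm across, its underside 18 mm below, 5 mm or more above the bridge.
- wing (a joint): Wing screw angle, rad; grows clockwise from above (tightening); starts at 0.1 to 0.6, ends at 4.9. It sinks 2.5 mm per rad and stays where left. Its foot first touches the bar an unknown 0.3 to 3.4 rad on. Turning takes 0.15 N m; held still, 0. From touch both grow 0.14 N m (55 N of clamping) per rad. Snug: 0.4 to 0.7 rad past touch, held torque 0.05 to 0.1. From 0.9 rad past, the bar is marked.
- done_bar1: A finished aluminium bar lying aside, 180 x 40 x 20 mm; leave it alone. Origin at the centre of its underside.
- done_bar2: A second finished bar beside the first, same size; leave it alone.
- mug: White mug, 76 mm across, 85 mm high, origin under its centre; leave it alone.
- oil_jar: Amber oil jar, 68 mm across, 100 mm high, origin under its centre; leave it alone.
- caliper: Steel vernier caliper lying flat, 230 mm long; leave it alone.
- file: Flat file with a wooden handle, 310 mm long; leave it alone.
- hub: Turned aluminium hub, 90 mm across, 40 mm high; leave it alone.
- screwdriver: Screwdriver lying on the bench; leave it alone.
Mind the look-alikes: they are no part of the job. Leave any brown or purple look-alike of the jig alone.

How it is judged:
On the way, in this order (a step that is already met when the one before it is completed fails the run):
1. the bar is home against the end stop (within 1.5 mm) (x of bar in the frame of jig above -0.0065 m), for 0.2 s.
2. the wing screw clamps the bar on its rest with at least 18 N, the bar still home (contact force between bar and rest above 18 N and x of bar in the frame of jig above -0.0065 m), for 0.3 s.
At the end, for the whole second after the job is handed in: the bar is at rest within 1.5 mm of fully home against the end stop, and the wing screw presses it on its rest plate with 18 to 60 N (its weight, about 4 N, included) (all of step 2 and contact force between bar and rest below 60 N and linear speed of bar below 0.01 m/s); the robot touches nothing.
It fails at once if the bar is squeezed on its rest with more than 60 N (marked) (contact force between bar and rest above 60 N).
It fails at once if the bar is rammed against the end stop with more than 40 N (contact force between bar and stop above 40 N).
It fails at once if the robot presses on the drill-bush block with more than 8 N (contact force between any of the fingers, the arm and bush_block above 8 N).
It fails at once if another thing on the bench is moved by more than 20 mm (distance of any of done_bar1, done_bar2, mug, oil_jar, caliper, file, hub, screwdriver from where it was at the start of the episode above 0.02 m).
It also fails if it takes over 72 s, if anything falls off the work surface, if the arm or the gripper's body presses on something with over 40 N, if the wrist force passes 120 N, or if a joint passes its speed limit or range.

## Working session

There is one attempt and no reset: what is moved stays moved. The work goes in short steps, Python scripts to look and compute and a tool call to move; the robot and the scene stay as the last step left them, time stands still between calls to the robot, and variables do not carry over. Pictures are saved under pics/ and viewed, and the job is handed in when it is done.

Besides the shell and the picture viewer there is one more tool, called after "Call:" as name(argument=value, ...), one argument or row to a line, values as JSON. send_rows: Moves the arm, as the interface text tells. Its arguments: {"type":"object","properties":{"delta_pos":{"type":"array"},"spin":{"type":"array"},"jaw":{"type":"array"},"grip_force":{"type":"number"}},"required":["delta_pos","spin","jaw"]}

```bash
mkdir -p pics; cat > h.py <<'E'
import numpy as np, cv2
from station import status, camera, calibration, ticket, recognise, cut_out, tip_of
def ray(cam,px):
    c=calibration(cam); K=np.array(c['mtx']); T=np.array(c['world_from_camera'])
    d=T[:3,:3]@np.linalg.inv(K)@np.array([px[0],px[1],1.]); return T[:3,3],d
def atz(cam,px,z):
    o,d=ray(cam,px); return o+d*(z-o[2])/d[2]
def proj(cam,P):
    c=calibration(cam); K=np.array(c['mtx']); T=np.linalg.inv(np.array(c['world_from_camera']))
    p=K@(T[:3,:3]@np.array(P)+T[:3,3]); return p[:2]/p[2]
def tri(a,b):
    o1,d1=ray('side',a);o2,d2=ray('top',b)
    A=np.array([d1,-d2]).T; s=np.linalg.lstsq(A,o2-o1,rcond=None)[0]
    p,q=o1+s[0]*d1,o2+s[1]*d2
    return (p+q)/2,np.linalg.norm(p-q)
def save(im,n,crop=None,s=1):
    if crop: im=im[crop[1]:crop[3],crop[0]:crop[2]]
    im=cv2.resize(im,None,fx=s,fy=s,interpolation=cv2.INTER_CUBIC)
    cv2.imwrite('pics/'+n,im[:,:,::-1])
E
python3 - <<'E'
from h import *
for c in('side','top'):
    save(camera(c),c+'0.png',s=1.5)
    for t in('bar','bar_end','wing_grip','jig','stop','bush_block'):
        print(c,t,[(np.round(r['centre'],1).tolist(),round(r['p'],2)) for r in tip_of(c,t)][:4])
    print(calibration(c)['world_from_camera'])
s=status.sense();print(s)
E
```

```text
side bar [([249.5, 190.8], 0.89), ([116.3, 247.1], 0.46)]
side bar_end [([277.3, 189.9], 0.7)]
side wing_grip [([385.6, 264.1], 0.69), ([237.9, 149.0], 0.55), ([236.2, 176.9], 0.5)]
side jig [([301.2, 248.3], 0.74), ([242.6, 196.5], 0.69), ([226.9, 242.2], 0.67), ([383.6, 284.0], 0.64)]
side stop [([359.2, 281.2], 0.71), ([214.7, 192.4], 0.59), ([201.1, 239.9], 0.58), ([229.9, 191.0], 0.2)]
side bush_block [([368.8, 280.8], 0.83), ([230.3, 195.4], 0.74), ([242.3, 197.8], 0.63), ([214.3, 238.9], 0.52)]
[[ 0.03750528 -0.7473892   0.66332702 -0.54328598]
 [-0.999177   -0.03830974  0.01332996 -0.00164708]
 [ 0.01544922 -0.66328105 -0.74821091  1.28357176]
 [ 0.          0.          0.          1.        ]]
top bar [([245.9, 183.1], 0.83)]
top bar_end [([275.0, 185.6], 0.92)]
top wing_grip [([231.7, 182.7], 0.58), ([309.6, 249.3], 0.56), ([221.6, 250.8], 0.49), ([396.6, 292.7], 0.45)]
top jig [([226.8, 253.5], 0.97), ([235.3, 189.5], 0.8), ([308.7, 249.0], 0.78), ([387.5, 291.3], 0.57)]
top stop [([206.8, 184.3], 0.55), ([201.5, 249.8], 0.52), ([363.3, 292.4], 0.46), ([280.2, 251.8], 0.45
[... 344 characters left out ...]
': array([ 1.11607247,  0.32097081, -0.07008118,  1.45047961,  0.02261375,
        1.37080685, -0.05690585]), 'joint_velocities': array([ 5.77578215e-04, -8.97827409e-04, -7.78124147e-04, -6.53591600e-04,
        4.52012235e-04,  9.79245608e-05, -5.41188004e-04]), 'joint_torque': array([-1.55423377e-04, -4.90944350e+01, -4.02744887e-01, -3.12701619e+01,
       -6.35292940e-02,  3.34850117e-02, -2.05075065e-05]), 'tool_pos': array([ 0.29366992, -0.57988386,  0.40481561]), 'ee_rot': array([ 3.14152956e+00, -1.23671338e-04, -1.10197488e+00]), 'contact_force': array([0.37584742, 0.25838726, 1.11479433]), 'ft_torque': array([-0.01052914, -0.05089305, -0.03753008]), 'opening': 0.08690351381495358}
```

View pics/side0.png

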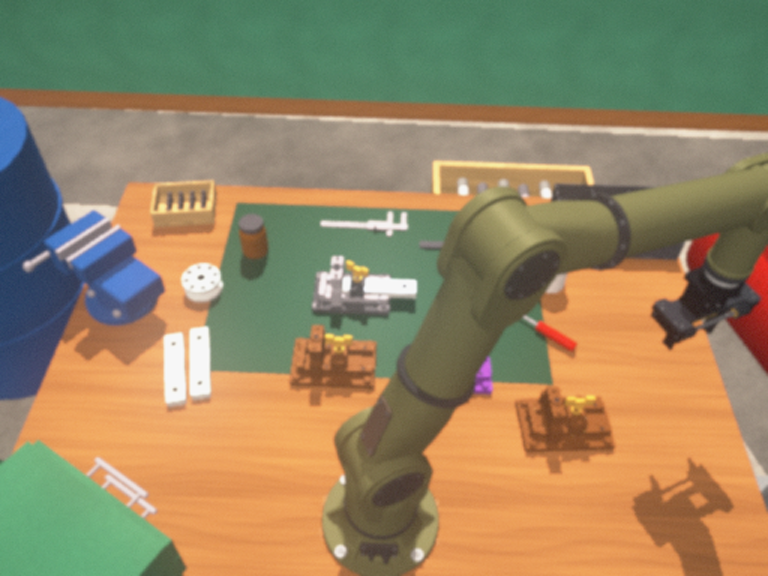

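View pics/top0.png

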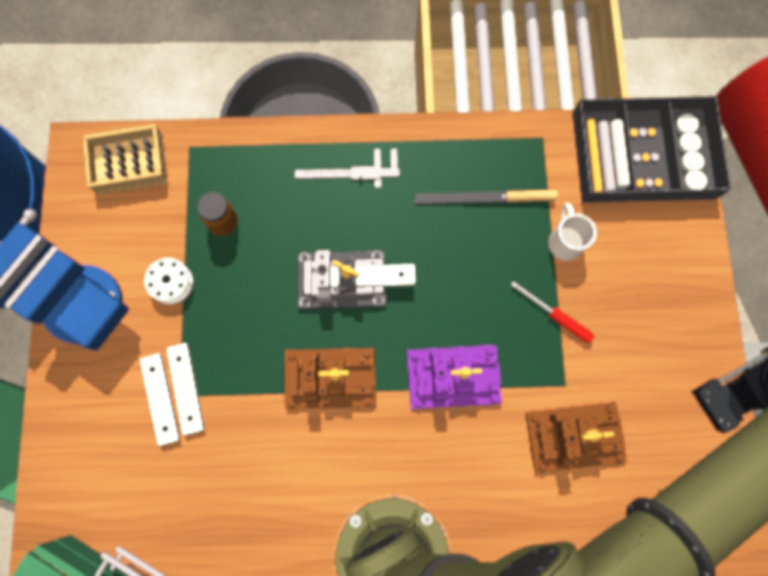

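The real jig is the grey one carrying the white bar, at about (228,186) in the top picture and (237,190) in the side picture. The brown ones at (220,252) and (385,292) and the purple one at (303,252) are look-alikes. I'll confirm this in a crop and then measure.

```bash
python3 - <<'E'
from h import *
for c,cr in(('side',(190,150,300,225)),('top',(185,150,295,220))):
    im=camera(c); save(im,c+'_c1.png',cr,7)
    r=cut_out(c,'bar')[0]; m=r['pixels'].astype(np.uint8)
    pts=cv2.findNonZero(m); print(c,'bar mask',r['p'],m.sum(),cv2.minAreaRect(pts),cv2.boundingRect(pts))
    for w in cut_out(c,'wing_grip'):
        pts=cv2.findNonZero(w['pixels'].astype(np.uint8)); print(c,'wing',round(w['p'],2),w['centre'],cv2.minAreaRect(pts))
    for w in cut_out(c,'jig'):
        pts=cv2.findNonZero(w['pixels'].astype(np.uint8)); print(c,'jig',round(w['p'],2),w['centre'],cv2.minAreaRect(pts))
E={'bar_end':((277.3,189.9),(275,185.6),.03),'wing':((237.9,176.9),(231.7,182.7),.09),'bar':((249.5,190.8),(245.9,183.1),.02),'stop':((214.7,192.4),(206.8,184.3),.015),'bush':((230.3,195.4),(222.3,184.4),.015),'jig':((242.6,196.5),(235.3,189.5),0)}
for k,(a,b,z) in E.items(): print(k,tri(a,b),atz('top',b,z),atz('side',a,z))
E
```

```text
side bar mask 0.62 414 ((251.7746124267578, 190.47952270507812), (49.25144577026367, 11.316967964172363), 5.19442892074585) (227, 185, 50, 14)
side wing 0.64 [222.4, 224.3] ((225.36172485351562, 227.29702758789062), (17.180015563964844, 7.592953681945801), 4.39870548248291)
side wing 0.43 [237.9, 180.3] ((237.58905029296875, 180.0959014892578), (15.215349197387695, 7.0224690437316895), 20.556045532226562)
side jig 0.96 [218.7, 239.0] ((221.4590301513672, 237.81121826171875), (56.003910064697266, 39.13714599609375), 1.7899105548858643)
side jig 0.93 [377.1, 281.9] ((375.6675109863281, 278.8451843261719), (42.81947708129883, 62.34116744995117), 85.91438293457031)
side jig 0.64 [235.0, 196.8] ((233.968505859375, 190.4127197265625), (51.176483154296875, 36.3232421875), 1.9749339818954468)
side jig 0.51 [321.2, 253.7] ((321.5, 250.5), (23.0, 11.0), 90.0)
top bar mask 0.7 819 ((106.0401611328125, 265.7525939941406), (57.66817855834961, 15.47319221496582), 75.25643920898438) (95, 237, 24, 58)
top wing 0.67 [395.1, 289.8] ((397.0, 289.5), (22.0, 7.0), -0.0)
top wing 0.42 [224.0, 249.9] ((222
[... 663 characters left out ...]
044)) [0.54893703 0.07278685 0.09      ] [0.57206815 0.07743723 0.09      ]
bar (array([0.56158552, 0.03278673, 0.03019457]), np.float64(0.0052724591988710665)) [0.56430022 0.03017081 0.02      ] [0.57043192 0.03572098 0.02      ]
stop (array([0.56675099, 0.15925336, 0.00788637]), np.float64(0.007460708607232424)) [0.56508579 0.15484876 0.015     ] [0.56060057 0.16208563 0.015     ]
bush (array([ 0.56933447,  0.1065733 , -0.00851891]), np.float64(0.00045892385684861097)) [0.56338671 0.10546002 0.015     ] [0.54908318 0.10437775 0.015     ]
jig (array([0.54543751, 0.06196899, 0.01571623]), np.float64(0.0047998265219696724)) [0.54912863 0.06479079 0.        ] [0.55897831 0.06032759 0.        ]
```

```bash
ls pics
```

```text
side0.png
side_c1.png
top0.png
top_c1.png
```

View pics/top_c1.png

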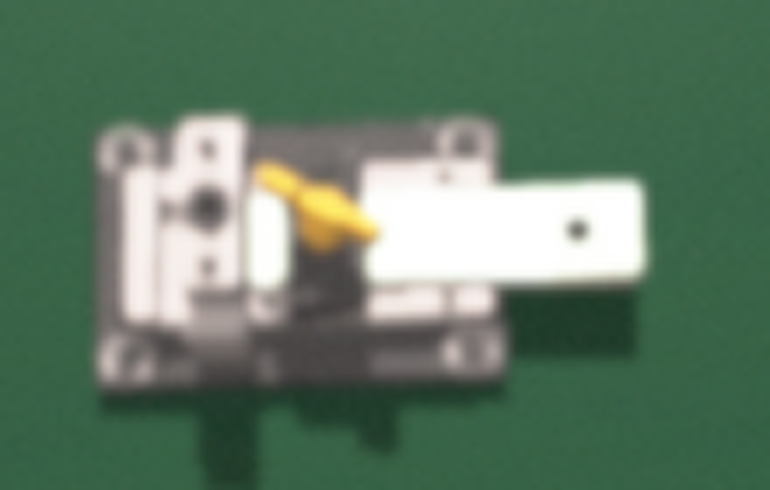

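View pics/side_c1.png

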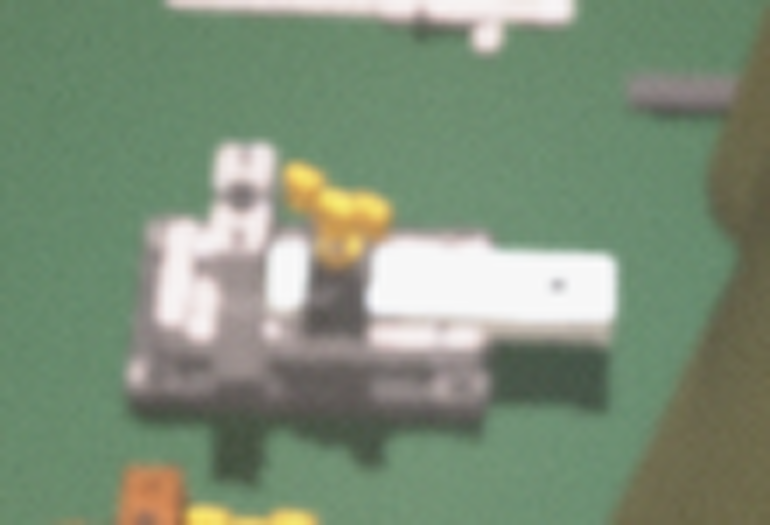

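Crops confirm the grey jig with the bar sticking out to the right, so the stop lies towards world +y. Bar end is at about crop (643,229). I'll fit the jig pose to the visible corners.

```bash
cat > fit.py <<'E'
from h import *
from scipy.optimize import least_squares
def cp(u,v,o): return np.array([(u+.5)/7-.5+o[0],(v+.5)/7-.5+o[1]])
T=(185,150);S=(190,150)
# cam, pixel, jig point
obs=[('top',cp(97,130,T),(.115,.0-.06,.015)),('top',cp(497,120,T),(-.07,-.06,.015)),
('top',cp(180,118,T),(.070,-.035,.098)),('top',cp(245,118,T),(.044,-.035,.098)),('top',cp(185,292,T),(.070,.035,.098)),('top',cp(245,290,T),(.044,.035,.098)),
('top',cp(505,378,T),(-.07,.06,.0075)),('top',cp(98,388,T),(.115,.06,.0075)),
('side',cp(215,143,S),(.070,-.035,.098)),('side',cp(273,143,S),(.044,-.035,.098)),
('side',cp(130,410,S),(.115,.06,0)),('side',cp(488,408,S),(-.07,.06,0))]
bobs=[('top',cp(644,180,T),(-.09,-.02,.04)),('top',cp(644,278,T),(-.09,.02,.04)),('side',cp(615,256,S),(-.09,-.02,.04)),('side',cp(612,322,S),(-.09,.02,.04))]
def w(p,q):
    c,s=np.cos(p[2]),np.sin(p[2]); return np.array([p[0]+c*q[0]-s*q[1],p[1]+s*q[0]+c*q[1],q[2]])
def res(p):
    # p: x,y,yaw,bar slide, top px offset, side px offset
    r=[]
    for i,(c,px,q) in enumerate(obs+bobs):
        if i>=len(obs): q=(q[0]+p[3],q[1],q[2])
        off=p[4:6] if c=='top' else p[6:8]
        r.append(proj(c,w(p,q))+off-px)
    r.append(p[4:8]*.7)
    return np.concatenate([np.ravel(x) for x in r])
if __name__=='__main__':
    f=least_squares(res,[.56,.065,1.57,-.03,0,0,0,0],x_scale=[.01,.01,.02,.01,1,1,1,1],loss='soft_l1')
    p=f.x;print(np.round(p,4));print(np.round(res(p)[:-4].reshape(-1,2),1).tolist())
    np.save('p.npy',p)
    for c,o,n in(('top',(185,150,295,220),'top'),('side',(190,150,300,225),'side')):
        im=camera(c)[o[1]:o[3],o[0]:o[2]]; im=cv2.resize(im,None,fx=7,fy=7,interpolation=cv2.INTER_CUBIC)
        off=p[4:6] if c=='top' else p[6:8]
        def L(a,b,col,bar=0):
            P=[]
            for q in(a,b):
                q=(q[0]+(p[3] if bar else 0),q[1],q[2]); x=proj(c,w(p,q))+off
                P.append(tuple(int(v) for v in ((x[0]-o[0]+.5)*7-.5,(x[1]-o[1]+.5)*7-.5)))
            cv2.line(im,P[0],P[1],col,1)
        def box(x0,x1,y0,y1,z,col,bar=0):
            k=[(x0,y0,z),(x1,y0,z),(x1,y1,z),(x0,y1,z)]
            for i in range(4): L(k[i],k[(i+1)%4],col,bar)
        box(-.07,.115,-.06,.06,.015,(255,0,0)); box(-.07,.115,-.06,.06,0,(255,120,0))
        box(.044,.07,-.035,.035,.098,(0,0,255)); box(-.009,.027,-.03,.03,.06,(0,255,255))
        box(-.09,.09,-.02,.02,.04,(255,0,255),1); box(.085,.099,-.035,.035,.04,(0,255,0))
        L((.009,0,.06),(.009,0,.1),(0,0,0))
        cv2.imwrite('pics/fit_%s%d.png'%(n,int(status.sense()['time']*100)),im[:,:,::-1])
E
python3 fit.py; ls pics
```

```text
[ 0.5598  0.0666  1.5706 -0.0421  0.1413  0.0271 -0.3339 -0.0708]
[[0.1, -0.1], [0.5, -0.2], [0.0, 1.5], [-0.6, 1.3], [-0.5, -0.8], [-0.4, -0.8], [0.5, -0.0], [0.3, 0.1], [1.0, -0.0], [0.0, 0.3], [-0.6, -0.5], [-0.1, 1.8], [-0.3, 0.7], [0.3, -0.9], [-0.2, 0.1], [0.2, -1.0]]
fit_side120.png
fit_top114.png
side0.png
side_c1.png
top0.png
top_c1.png
```

View pics/fit_top114.png

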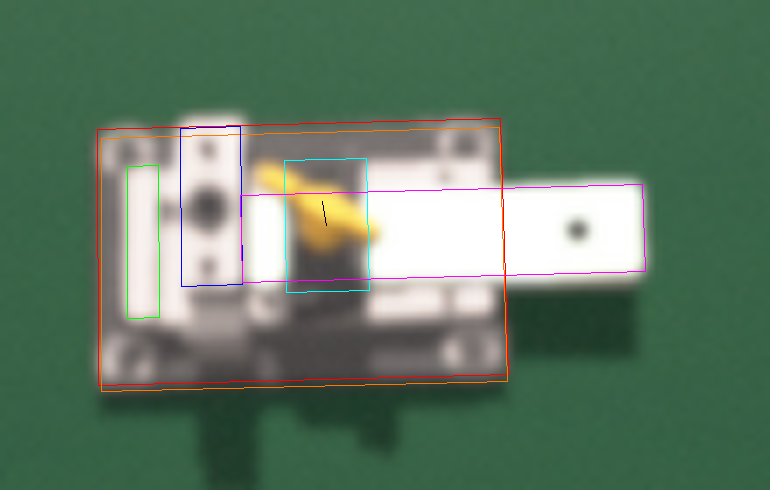

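View pics/fit_side120.png

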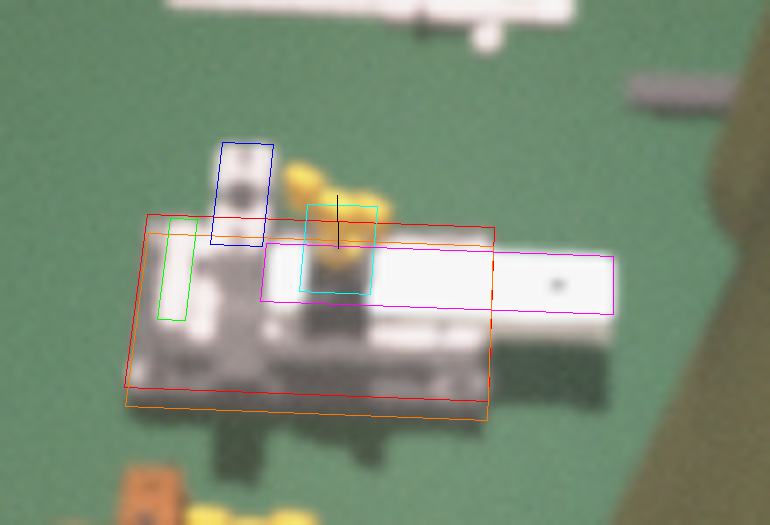

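Fit is within about 1 px: jig origin is (0.560, 0.067), yaw 90°. That puts the screw axis at (0.560, 0.0755) and the bar end at y ≈ -0.066, about 37 mm short of home. I'll move to the push position with the jaws shut and the tool x axis along world x.

Call:
send_rows(
  delta_pos=[
    [0.02, 0.036, -0.006],
    [0.02, 0.036, -0.006],
    [0.02, 0.036, -0.006],
    [0.02, 0.036, -0.006],
    [0.02, 0.036, -0.006],
  ],
  spin=[0.1, 0.1, 0.1, 0.1, 0.1],
  jaw=[-1, -1, -1, -1, -1],
  grip_force=10,
)

```text
time: 1.62
tool_pos: [0.3865, -0.4043, 0.3744]
ee_rot: [3.134, -0.006, -0.603]
contact_force: [0.9, -0.9, -0.2]
opening: 0.062
```

Call:
send_rows(
  delta_pos=[
    [0.02, 0.036, -0.006],
    [0.02, 0.036, -0.006],
    [0.02, 0.036, -0.006],
    [0.02, 0.036, -0.006],
    [0.02, 0.036, -0.006],
  ],
  spin=[0.1, 0.1, 0.1, 0.1, 0.1],
  jaw=[-1, -1, -1, -1, -1],
)

```text
time: 2.03
tool_pos: [0.4849, -0.2226, 0.346]
ee_rot: [3.131, -0.009, -0.079]
contact_force: [1.1, -1.4, -0.4]
opening: 0.0279
```

```bash
python3 - <<'E'
from h import *
from fit import cp,T,S
a,b=cp(262,172,T),cp(378,232,T)
for z in(.09,.1):
    A,B=atz('top',a,z),atz('top',b,z); print(A,B,A-B,np.linalg.norm(A-B),(A+B)/2,np.arctan2(*(A-B)[[1,0]]))
print(atz('top',cp(322,208,T),.09))
print(atz('top',(342,190),0.01))
E
```

```text
[0.57647205 0.10164741 0.09      ] [0.54831795 0.0520904  0.09      ] [0.02815411 0.04955701 0.        ] 0.056996061862502875 [0.562395  0.0768689 0.09     ] 1.0541513417262793
[0.57369686 0.10107277 0.1       ] [0.54576195 0.05190159 0.1       ] [0.02793491 0.04917119 0.        ] 0.05655231921523177 [0.55972941 0.07648718 0.1       ] 1.0541513417262771
[0.55966292 0.07599599 0.09      ]
[ 0.53568928 -0.27516868  0.01      ]
```

Wings measure 57 mm tip to tip and point 60° from world x, so the wing angle is ≈ 0.52 rad, which is in the expected range. Next I descend behind the bar end.

Call:
send_rows(
  delta_pos=[
    [0.022, 0.031, -0.01],
    [0.022, 0.031, -0.01],
    [0.022, 0.031, -0.015],
    [0.009, 0.013, -0.03],
    [0, 0, -0.03],
  ],
  spin=[0.04, 0.04, 0, 0, 0],
  jaw=[-1, -1, -1, -1, -1],
)

```text
time: 2.45
tool_pos: [0.5679, -0.1008, 0.2569]
ee_rot: [3.13, -0.029, 0.023]
contact_force: [0.7, -0.2, 0.4]
opening: 0.0016
```

```bash
python3 - <<'E'
from h import *
s=status.sense();print(s['tool_pos'],s['ee_rot'],s['contact_force'],s['joint_pos'],s['opening'])
E
```

```text
[ 0.56790493 -0.10081813  0.25689655] [ 3.13030888 -0.0292167   0.02270664] [ 0.67372179 -0.18390775  0.36773824] [ 0.57534192  0.31873795 -0.52045735  1.80506763  0.19184749  1.0352429
  0.00552268] 0.0015858396712295666
```

Call:
send_rows(
  delta_pos=[
    [-0.006, -0.001, -0.02],
    [-0.002, 0, -0.02],
    [0, 0, -0.006],
    [0, 0, 0],
  ],
  spin=[-0.02, 0, 0, 0],
  jaw=[-1, -1, -1, -1],
)

```text
time: 2.78
tool_pos: [0.5586, -0.0972, 0.2034]
ee_rot: [3.135, -0.022, 0.009]
contact_force: [0.5, -0.0, 1.0]
opening: 0.0008
```

```bash
python3 - <<'E'
from h import *
s=status.sense();print(s['tool_pos'],s['ee_rot'],s['contact_force'],s['joint_pos'],s['opening'])
save(camera('top'),'t2.png',(185,140,325,240),5);save(camera('side'),'s2.png',(190,140,330,240),5)
E
```

```text
[ 0.55858187 -0.09720721  0.20337644] [ 3.1347317  -0.02155751  0.00916724] [ 0.51621536 -0.04216122  0.99204053] [ 0.558136    0.37002919 -0.50465255  1.86452886  0.22436292  0.93941491
 -0.03823908] 0.000775597791276234
```

View pics/t2.png

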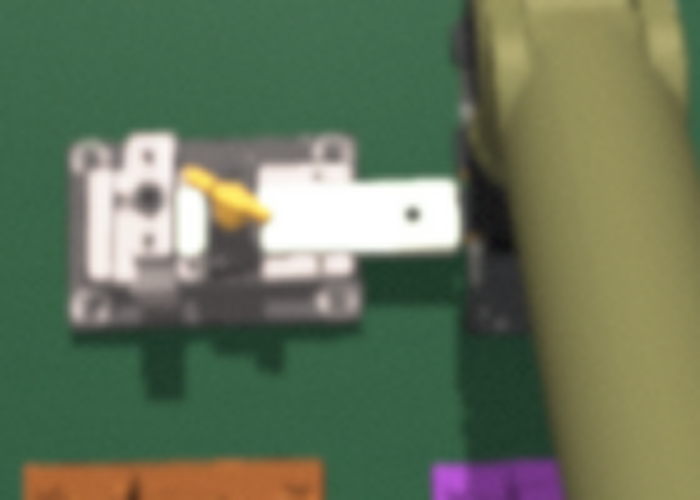

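View pics/s2.png

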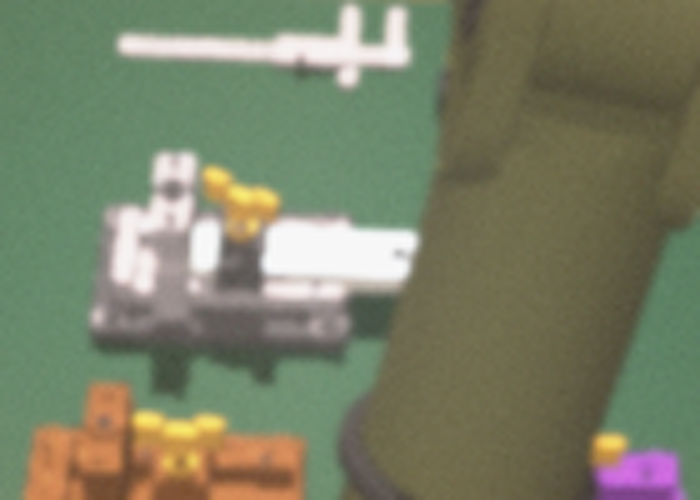

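Jaws are behind the bar end, with clear bench around them and the bar end at (460,215) in the top crop. Now I start pushing gently.

Call:
send_rows(
  delta_pos=[
    [0, 0.005, 0.002],
    [0, 0.005, 0.001],
    [0, 0.004, 0],
    [0, 0.003, 0],
    [0, 0.003, 0],
  ],
  spin=[0, 0, 0, 0, 0],
  jaw=[-1, -1, -1, -1, -1],
)

```text
time: 3.3
tool_pos: [0.5621, -0.0777, 0.2146]
ee_rot: [3.131, -0.034, 0.005]
contact_force: [0.3, 0.3, -0.4]
opening: 0.0003
```

Call:
send_rows(
  delta_pos=[
    [0, 0.003, 0],
    [0, 0.003, 0],
    [0, 0.003, 0],
    [0, 0.003, 0],
    [0, 0.003, 0],
  ],
  spin=[0, 0, 0, 0, 0],
  jaw=[-1, -1, -1, -1, -1],
)

```text
time: 3.72
tool_pos: [0.5623, -0.063, 0.2156]
ee_rot: [3.127, -0.036, 0.005]
contact_force: [1.0, -3.2, -0.2]
opening: 0.0008
```

Call:
send_rows(
  delta_pos=[
    [0, 0.003, -0.001],
    [0, 0.003, -0.001],
    [0, 0.003, -0.001],
    [0, 0.003, 0],
    [0, 0.002, 0],
  ],
  spin=[0, 0, 0, 0, 0],
  jaw=[-1, -1, -1, -1, -1],
)

```text
time: 4.13
tool_pos: [0.5635, -0.056, 0.2155]
ee_rot: [3.113, -0.039, -0.001]
contact_force: [-0.4, -3.7, 0.9]
opening: 0.0005
```

Call:
send_rows(
  delta_pos=[
    [0, 0.0015, 0],
    [0, 0.0015, 0],
    [0, 0.0015, 0],
  ],
  spin=[0, 0, 0],
  jaw=[-1, -1, -1],
)

```text
time: 4.38
tool_pos: [0.5634, -0.0521, 0.2155]
ee_rot: [3.112, -0.039, -0.002]
contact_force: [-1.1, -3.8, 2.1]
opening: 0.0001
```

Call:
send_rows(
  delta_pos=[
    [0, 0.002, 0],
    [0, 0.002, 0],
    [0, 0.002, 0],
    [0, 0.0015, 0],
  ],
  spin=[0, 0, 0, 0],
  jaw=[-1, -1, -1, -1],
)

```text
time: 4.72
tool_pos: [0.5634, -0.045, 0.2156]
ee_rot: [3.11, -0.038, -0.002]
contact_force: [-0.1, -4.6, 1.8]
opening: 0.0006
```

```bash
python3 - <<'E'
from h import *
s=status.sense();print(s['tool_pos'],s['ee_rot'],s['contact_force'],s['ft_torque'],s['joint_pos'])
save(camera('top'),'t3.png',(185,140,325,240),5);save(camera('side'),'s3.png',(190,140,330,240),5)
E
```

```text
[ 0.56335946 -0.04503746  0.21555525] [ 3.11006238e+00 -3.81518748e-02 -2.49554708e-03] [-0.13627004 -4.62570241  1.84815061] [-0.98590202  0.03225945 -0.02652159] [ 0.47476096  0.34598425 -0.52198324  1.86898507  0.25009468  0.94665116
 -0.16545919]
```

View pics/t3.png

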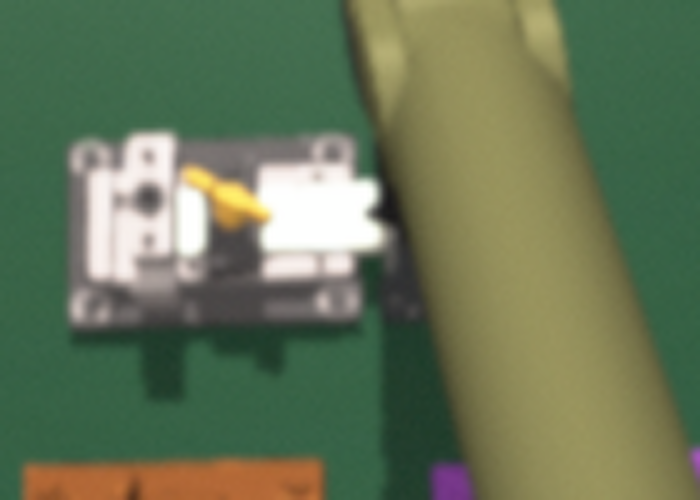

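Call:
send_rows(
  delta_pos=[
    [0, 0.002, 0],
    [0, 0.002, 0],
    [0, 0.0015, 0],
    [0, 0.0015, 0],
  ],
  spin=[0, 0, 0, 0],
  jaw=[-1, -1, -1, -1],
)

```text
time: 5.15
tool_pos: [0.5633, -0.038, 0.2155]
ee_rot: [3.11, -0.038, -0.003]
contact_force: [-0.7, -4.7, 2.7]
opening: 0.0007
```

Call:
send_rows(
  delta_pos=[
    [0, 0.001, 0],
    [0, 0.001, 0],
    [0, 0.001, 0],
  ],
  spin=[0, 0, 0],
  jaw=[-1, -1, -1],
)

```text
time: 5.4
tool_pos: [0.5632, -0.0347, 0.2155]
ee_rot: [3.109, -0.038, -0.003]
contact_force: [-0.5, -5.1, 2.5]
opening: 0.0007
```

Call:
send_rows(
  delta_pos=[
    [0, 0.001, 0],
    [0, 0.001, 0],
  ],
  spin=[0, 0],
  jaw=[-1, -1],
)

```text
time: 5.57
tool_pos: [0.5632, -0.0326, 0.2155]
ee_rot: [3.109, -0.038, -0.003]
contact_force: [-0.5, -6.5, 2.6]
opening: 0.0006
```

Call:
send_rows(
  delta_pos=[
    [0, 0.001, 0],
  ],
  spin=[0],
  jaw=[-1],
)

```text
time: 5.65
tool_pos: [0.5632, -0.0323, 0.2156]
ee_rot: [3.108, -0.038, -0.003]
contact_force: [-0.4, -7.8, 2.9]
opening: 0.0008
```

Call:
send_rows(
  delta_pos=[
    [0, 0.001, 0],
  ],
  spin=[0],
  jaw=[-1],
)

```text
time: 5.73
tool_pos: [0.5632, -0.0321, 0.2156]
ee_rot: [3.106, -0.037, -0.003]
contact_force: [0.2, -7.0, 1.8]
opening: 0.0006
```

Call:
send_rows(
  delta_pos=[
    [0, 0.001, 0],
  ],
  spin=[0],
  jaw=[-1],
)

```text
time: 5.82
tool_pos: [0.5632, -0.0319, 0.2156]
ee_rot: [3.105, -0.037, -0.004]
contact_force: [-0.2, -7.1, 2.3]
opening: 0.0005
```

Call:
send_rows(
  delta_pos=[
    [0, 0.002, 0],
    [0, 0.002, 0],
  ],
  spin=[0, 0],
  jaw=[-1, -1],
)

```text
time: 5.98
tool_pos: [0.5633, -0.0309, 0.2156]
ee_rot: [3.1, -0.037, -0.006]
contact_force: [0.0, -8.6, 2.2]
opening: 0.0002
```

Call:
send_rows(
  delta_pos=[
    [0, 0.002, 0],
    [0, 0.002, 0],
    [0, 0.001, 0],
  ],
  spin=[0, 0, 0],
  jaw=[-1, -1, -1],
)

```text
time: 6.23
tool_pos: [0.5633, -0.03, 0.2156]
ee_rot: [3.094, -0.037, -0.009]
contact_force: [0.5, -5.3, 2.6]
opening: 0.0003
```

The bar has stalled against something at the predicted home position, with force at 7–9 N. I'll back off, lift and check.

Call:
send_rows(
  delta_pos=[
    [0, -0.01, 0],
    [0, -0.015, 0],
    [0, -0.015, 0.01],
    [0, -0.01, 0.035],
    [0, 0, 0.04],
  ],
  spin=[0, 0, 0, 0, 0],
  jaw=[-1, -1, -1, -1, -1],
)

```text
time: 6.65
tool_pos: [0.5588, -0.0748, 0.2918]
ee_rot: [3.112, -0.019, -0.002]
contact_force: [0.3, -0.9, 0.3]
opening: 0.0004
```

Call:
send_rows(
  delta_pos=[
    [0, -0.03, 0.03],
    [0, -0.04, 0],
    [0, -0.04, 0],
  ],
  spin=[0.12, 0.12, 0.12],
  jaw=[-1, -0.6, -0.45],
)

```text
time: 6.9
tool_pos: [0.5628, -0.1694, 0.33]
ee_rot: [3.117, -0.035, 0.368]
contact_force: [0.5, -1.0, -0.6]
opening: 0.0074
```

```bash
python3 - <<'E'
from h import *
s=status.sense();print(s['tool_pos'],s['ee_rot'],s['contact_force'],s['ft_torque'],s['joint_pos'],s['opening'])
save(camera('top'),'t4.png',(185,150,295,220),7);save(camera('side'),'s4.png',(190,150,300,225),7)
E
```

```text
[ 0.562786   -0.16938312  0.32997837] [ 3.11711387 -0.03498028  0.36758517] [ 0.53375906 -0.99824652 -0.61451166] [-0.03504136 -0.09862311 -0.00836718] [ 0.70355354  0.26276575 -0.52913196  1.71182779  0.14572136  1.16249063
  0.50414697] 0.007367597030180008
```

View pics/t4.png

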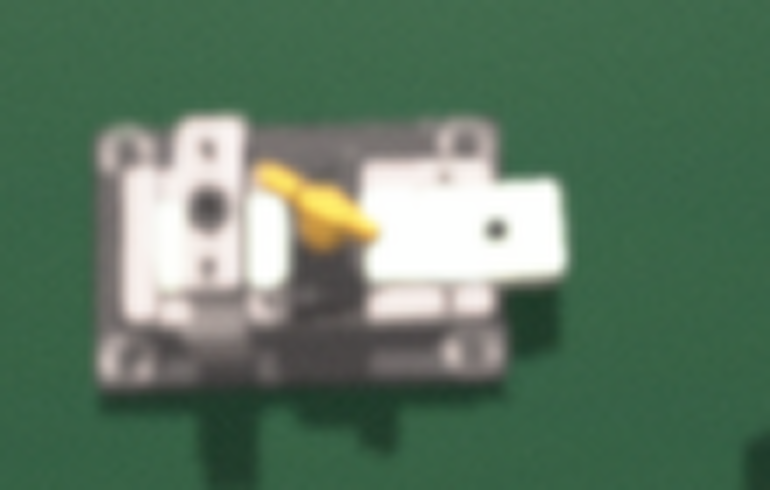

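View pics/s4.png

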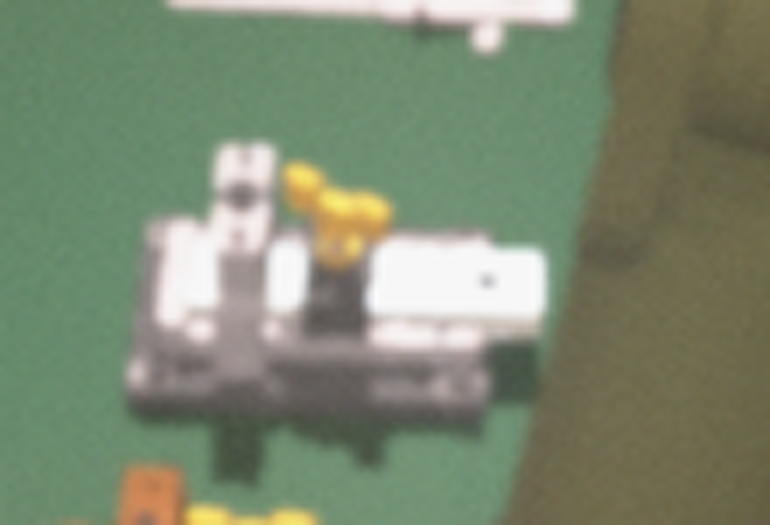

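The bar is home: trailing end moved from crop x 643 to 565 and the leading end touches the stop at x ≈ 158. Next I go above the screw while spinning towards yaw ≈ 2.62, so the whole clockwise stroke fits in joint 7's range.

Call:
send_rows(
  delta_pos=[
    [0, 0.02, 0],
    [0, 0.02, 0],
    [0, 0.02, 0],
    [0, 0.02, 0],
    [0, 0.02, 0],
  ],
  spin=[0.12, 0.12, 0.12, 0.12, 0.12],
  jaw=[-0.43, -0.43, -0.43, -0.43, -0.43],
)

```text
time: 7.42
tool_pos: [0.5608, -0.0781, 0.3259]
ee_rot: [3.122, -0.04, 0.959]
contact_force: [0.4, 0.3, 0.0]
opening: 0.0245
```

Call:
send_rows(
  delta_pos=[
    [0, 0.02, 0],
    [0, 0.02, 0],
    [0, 0.02, 0],
    [0, 0.02, 0],
    [0, 0.015, 0],
  ],
  spin=[0.12, 0.12, 0.12, 0.12, 0.12],
  jaw=[-0.43, -0.43, -0.43, -0.43, -0.43],
)

```text
time: 7.83
tool_pos: [0.5588, 0.0306, 0.3234]
ee_rot: [3.128, -0.053, 1.587]
contact_force: [-0.6, 0.6, 0.2]
opening: 0.0246
```

Call:
send_rows(
  delta_pos=[
    [0, 0.01, 0],
    [0, 0.01, 0],
    [0, 0.005, 0],
    [0, 0, 0],
    [0, 0, 0],
  ],
  spin=[0.12, 0.12, 0.12, 0.12, 0.12],
  jaw=[-0.43, -0.43, -0.43, -0.43, -0.43],
)

```text
time: 8.25
tool_pos: [0.5552, 0.0712, 0.3217]
ee_rot: [3.125, -0.07, 2.211]
contact_force: [-0.3, -0.3, -1.0]
opening: 0.0247
```

```bash
cat >> h.py <<'E'
from scipy.spatial.transform import Rotation as Ro
def st():
    s=status.sense(); R=Ro.from_euler('xyz',s['ee_rot']).as_matrix()
    print('t',round(s['time'],2),'tcp',s['tool_pos'].round(4),'rot',s['ee_rot'].round(3),'grasp',(s['tool_pos']+R[:,2]*.164).round(4),'tip',(s['tool_pos']+R[:,2]*.182).round(4),'F',s['contact_force'].round(1),'M',s['ft_torque'].round(3),'q',s['joint_pos'].round(2),'op',round(s['opening'],4))
E
python3 -c "
from h import *
st()"
```

```text
t 8.25 tcp [0.5552 0.0712 0.3217] rot [ 3.125 -0.07   2.211] grasp [0.5506 0.082  0.1581] tip [0.5501 0.0831 0.1401] F [-0.3 -0.3 -1. ] M [ 0.056 -0.157  0.009] q [ 0.64  0.32 -0.93  1.75  0.2   1.21  1.88] op 0.0247
```

Tilt has crept up to 0.07 rad during the fast spin, and rows don't correct it. I'll spin more slowly and track the actual grasp point, not the TCP.

Call:
send_rows(
  delta_pos=[
    [0, 0, 0],
    [0.001, -0.001, 0],
    [0.001, -0.001, 0],
    [0.001, -0.001, 0],
    [0.001, -0.001, 0],
  ],
  spin=[0, 0.05, 0.05, 0.05, 0.05],
  jaw=[-0.43, -0.43, -0.43, -0.43, -0.43],
)

```text
time: 8.67
tool_pos: [0.5571, 0.0737, 0.3198]
ee_rot: [3.121, -0.081, 2.413]
contact_force: [0.5, 0.1, 1.2]
opening: 0.025
```

```bash
python3 -c "
from h import *
st()"
```

```text
t 8.67 tcp [0.5571 0.0737 0.3198] rot [ 3.121 -0.081  2.413] grasp [0.5494 0.0851 0.1564] tip [0.5485 0.0863 0.1385] F [0.5 0.1 1.2] M [-0.03  -0.177 -0.001] q [ 0.65  0.35 -0.96  1.74  0.22  1.23  2.06] op 0.025
```

Call:
send_rows(
  delta_pos=[
    [0.001, -0.001, 0],
    [0.001, -0.001, 0],
    [0.001, -0.001, 0],
    [0.001, 0, 0],
    [0, 0, 0],
  ],
  spin=[0.05, 0.05, 0.05, 0.04, 0],
  jaw=[-0.43, -0.43, -0.43, -0.43, -0.43],
)

```text
time: 9.08
tool_pos: [0.5597, 0.0746, 0.3181]
ee_rot: [3.117, -0.089, 2.596]
contact_force: [-0.1, -0.3, -0.5]
opening: 0.0249
```

```bash
python3 -c "
from h import *
st()
save(camera('top'),'t5.png',(165,120,325,220),5);save(camera('side'),'s5.png',(170,100,320,230),4)
st()"
```

```text
t 9.08 tcp [0.5597 0.0746 0.3181] rot [ 3.117 -0.089  2.596] grasp [0.5493 0.0857 0.1548] tip [0.5482 0.0869 0.1369] F [-0.1 -0.3 -0.5] M [ 0.09  -0.128 -0.039] q [ 0.67  0.38 -0.99  1.73  0.24  1.25  2.22] op 0.0249
t 9.18 tcp [0.5596 0.0746 0.3182] rot [ 3.117 -0.089  2.596] grasp [0.5492 0.0855 0.1549] tip [0.548  0.0867 0.137 ] F [-0.4 -0.2  0.2] M [ 0.051 -0.117  0.01 ] q [ 0.67  0.38 -0.99  1.73  0.24  1.25  2.22] op 0.0249
```

View pics/s5.png

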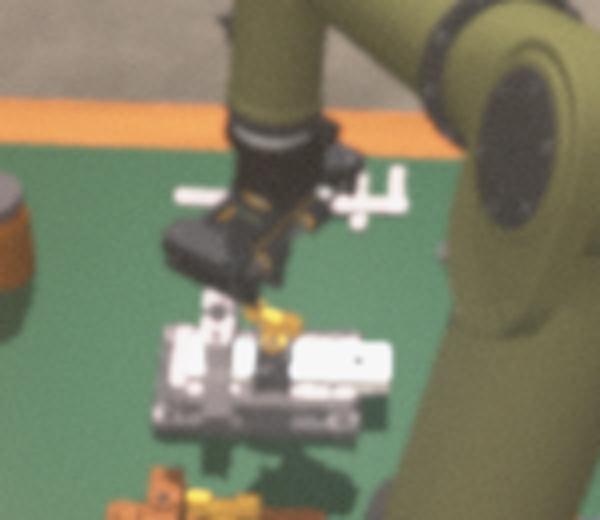

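View pics/t5.png

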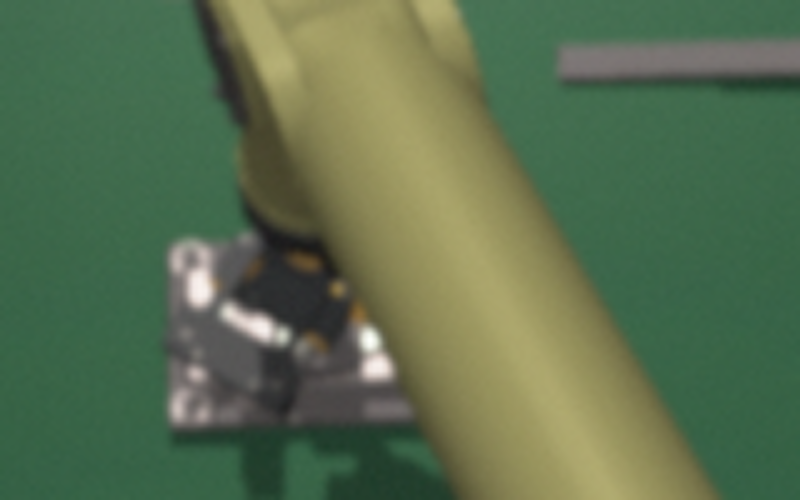

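The gripper is above the screw, about 12 mm off at the fingertips because of the tilt. I'll correct sideways first, then descend.

Call:
send_rows(
  delta_pos=[
    [0.004, -0.004, 0],
    [0.004, -0.004, 0],
    [0.004, -0.003, 0],
    [0, 0, -0.008],
    [0, 0, -0.008],
  ],
  spin=[0.02, 0, 0, 0, 0],
  jaw=[-0.43, -0.43, -0.43, -0.43, -0.43],
)

```text
time: 9.6
tool_pos: [0.5733, 0.0628, 0.3026]
ee_rot: [3.115, -0.087, 2.611]
contact_force: [-0.0, 0.5, -0.2]
opening: 0.0248
```

```bash
python3 -c "
from h import *
st()
save(camera('top'),'t6.png',(185,140,285,220),7);save(camera('side'),'s6.png',(190,120,290,220),6)
st()"
```

```text
t 9.6 tcp [0.5733 0.0628 0.3026] rot [ 3.115 -0.087  2.611] grasp [0.5633 0.0737 0.1393] tip [0.5622 0.0749 0.1214] F [-0.   0.5 -0.2] M [ 0.056 -0.123 -0.022] q [ 0.66  0.42 -0.97  1.71  0.28  1.23  2.23] op 0.0248
t 9.7 tcp [0.5725 0.0627 0.3013] rot [ 3.117 -0.089  2.612] grasp [0.562  0.0735 0.138 ] tip [0.5608 0.0747 0.1201] F [-0.4 -0.2  1.1] M [ 0.1   -0.124  0.026] q [ 0.66  0.42 -0.97  1.72  0.28  1.24  2.23] op 0.0248
```

View pics/s6.png

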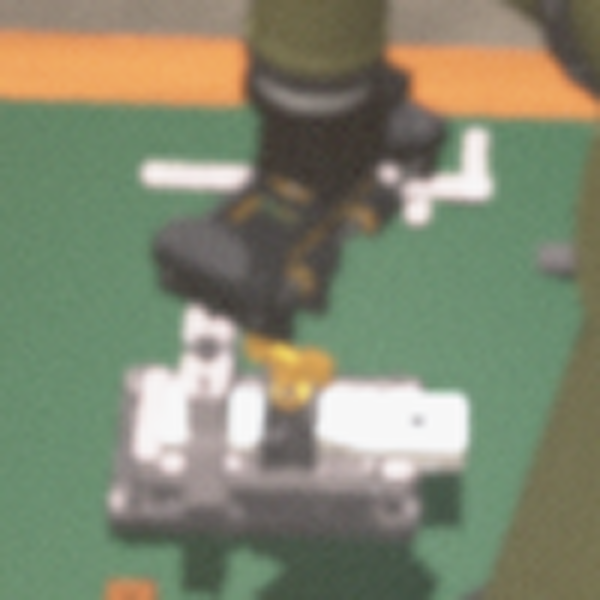

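Call:
send_rows(
  delta_pos=[
    [0, 0, -0.008],
    [0, 0, -0.008],
    [0, 0, -0.006],
    [0, 0, -0.004],
    [0, 0, 0],
  ],
  spin=[0, 0, 0, 0, 0],
  jaw=[-0.43, -0.43, -0.43, -0.43, -0.43],
)

```text
time: 10.12
tool_pos: [0.5716, 0.0632, 0.2715]
ee_rot: [3.118, -0.091, 2.612]
contact_force: [-0.3, 0.7, 0.6]
opening: 0.0248
```

```bash
python3 -c "
from h import *
st()"
```

```text
t 10.12 tcp [0.5716 0.0632 0.2715] rot [ 3.118 -0.091  2.612] grasp [0.5607 0.0742 0.1082] tip [0.5595 0.0754 0.0903] F [-0.3  0.7  0.6] M [ 0.08  -0.124 -0.007] q [ 0.64  0.45 -0.95  1.74  0.31  1.19  2.22] op 0.0248
```

Call:
send_rows(
  delta_pos=[
    [0, 0, -0.004],
    [0, 0, -0.001],
    [0, 0, 0],
  ],
  spin=[0, 0, 0],
  jaw=[-0.43, -0.43, -0.6],
  grip_force=12,
)

```text
time: 10.37
tool_pos: [0.5715, 0.0635, 0.2657]
ee_rot: [3.118, -0.092, 2.613]
contact_force: [-0.1, 0.4, 1.0]
opening: 0.0225
```

Call:
send_rows(
  delta_pos=[
    [0, 0, 0],
    [0, 0, 0],
    [0, 0, 0],
    [0, 0, 0],
    [0, 0, 0],
  ],
  spin=[0, 0, 0, 0, 0],
  jaw=[-0.7, -0.8, -0.9, -1, -1],
)

```text
time: 10.78
tool_pos: [0.571, 0.0642, 0.2662]
ee_rot: [3.118, -0.093, 2.614]
contact_force: [0.0, 0.6, -1.1]
opening: 0.0084
```

```bash
python3 -c "
from h import *
st()"
```

```text
t 10.78 tcp [0.571  0.0642 0.2662] rot [ 3.118 -0.093  2.614] grasp [0.5598 0.0751 0.1029] tip [0.5586 0.0763 0.085 ] F [ 0.   0.6 -1.1] M [-0.001 -0.146  0.11 ] q [ 0.64  0.46 -0.95  1.75  0.31  1.18  2.21] op 0.0084
```

The plate is gripped: opening is 8.4 mm and the tip is on the axis. Now turn clockwise in small rows, letting the TCP orbit and sink along with the screw.

Call:
send_rows(
  delta_pos=[
    [-0.0007, -0.0007, 0],
    [-0.0007, -0.0007, 0],
    [-0.0007, -0.0006, 0],
    [-0.0008, -0.0006, 0],
    [-0.0008, -0.0005, -0.0005],
  ],
  spin=[-0.06, -0.06, -0.06, -0.06, -0.06],
  jaw=[-1, -1, -1, -1, -1],
  grip_force=25,
)

```text
time: 11.2
tool_pos: [0.5669, 0.0612, 0.2653]
ee_rot: [3.119, -0.093, 2.305]
contact_force: [-2.6, -0.2, 4.2]
opening: 0.0084
```

```bash
python3 -c "
from h import *
st()"
```

```text
t 11.2 tcp [0.5669 0.0612 0.2653] rot [ 3.119 -0.093  2.305] grasp [0.5595 0.0749 0.102 ] tip [0.5587 0.0765 0.0841] F [-2.6 -0.2  4.2] M [-0.059  0.241  0.167] q [ 0.62  0.42 -0.9   1.77  0.26  1.13  1.95] op 0.0084
```

```bash
cat >> h.py <<'E'
def st2(step=-.08,n=5,k=1):
    s=status.sense(); R=Ro.from_euler('xyz',s['ee_rot']).as_matrix(); tip=s['tool_pos']+R[:,2]*.175
    M=[];
    for i in range(k):
        if i: camera('top')
        s=status.sense();r=tip-s['tool_pos']; F=s['contact_force']; M.append(s['ft_torque'][2]-(r[0]*F[1]-r[1]*F[0]))
    print('t',round(s['time'],2),'grip',tip.round(4),'rot',s['ee_rot'].round(3),'F',F.round(1),'Mz@axis',np.round(M,3),np.mean(M).round(3),'j3,j7',s['joint_pos'][[2,6]].round(2),'op',round(s['opening'],4))
    d=(s['tool_pos']-tip)[:2]; a=np.array([.5597,.0757]); e=a-tip[:2]; out=[]
    for i in range(n):
        c,q=np.cos(step),np.sin(step); d2=np.array([[c,-q],[q,c]])@d; out.append((d2-d).round(4).tolist()); d=d2
    print('err',e.round(4),'rows',out)
E
python3 -c "
from h import *
st2()"
```

```text
t 11.2 grip [0.559  0.0759 0.0911] rot [ 3.119 -0.093  2.305] F [-2.6 -0.2  4.2] Mz@axis [0.127] 0.127 j3,j7 [-0.9   1.95] op 0.0084
err [ 0.0007 -0.0002] rows [[-0.0012, -0.0006], [-0.0012, -0.0005], [-0.0013, -0.0004], [-0.0013, -0.0003], [-0.0013, -0.0002]]
```

Call:
send_rows(
  delta_pos=[
    [-0.0009, -0.0005, 0],
    [-0.0009, -0.0004, 0],
    [-0.001, -0.0003, -0.0005],
    [-0.001, -0.0003, 0],
    [-0.001, -0.0002, -0.0005],
  ],
  spin=[-0.06, -0.06, -0.06, -0.06, -0.06],
  jaw=[-1, -1, -1, -1, -1],
)

```text
time: 11.62
tool_pos: [0.5616, 0.0599, 0.2645]
ee_rot: [3.119, -0.091, 1.992]
contact_force: [-1.5, 0.4, 2.6]
opening: 0.0083
```

```bash
python3 -c "
from h import *
st2(-.06)
st2(-.06,k=6)"
```

```text
t 11.62 grip [0.5588 0.076  0.0903] rot [ 3.119 -0.091  1.992] F [-1.5  0.4  2.6] Mz@axis [0.132] 0.132 j3,j7 [-0.84  1.68] op 0.0083
err [ 0.0009 -0.0003] rows [[-0.001, -0.0001], [-0.001, -0.0001], [-0.001, -0.0], [-0.001, 0.0], [-0.001, 0.0001]]
t 11.87 grip [0.5588 0.076  0.0903] rot [ 3.119 -0.091  1.996] F [-1.   0.8  1.4] Mz@axis [0.132 0.208 0.083 0.063 0.069 0.075] 0.105 j3,j7 [-0.85  1.68] op 0.0083
err [ 0.0009 -0.0003] rows [[-0.001, -0.0001], [-0.001, -0.0001], [-0.001, -0.0], [-0.001, 0.0], [-0.001, 0.0001]]
```

Call:
send_rows(
  delta_pos=[
    [-0.001, -0.0001, -0.0002],
    [-0.001, 0, -0.0002],
    [-0.001, 0, -0.0002],
  ],
  spin=[-0.06, -0.06, -0.06],
  jaw=[-1, -1, -1],
)

```text
time: 12.12
tool_pos: [0.5589, 0.0596, 0.2641]
ee_rot: [3.12, -0.092, 1.814]
contact_force: [-0.8, 0.2, 1.6]
opening: 0.0083
```

```bash
python3 -c "
from h import *
st2(-.06)
st2(-.06,k=16)"
```

```text
t 12.12 grip [0.5587 0.0761 0.0899] rot [ 3.12  -0.092  1.814] F [-0.8  0.2  1.6] Mz@axis [0.149] 0.149 j3,j7 [-0.82  1.52] op 0.0083
err [ 0.001  -0.0004] rows [[-0.001, 0.0], [-0.001, 0.0001], [-0.001, 0.0001], [-0.001, 0.0002], [-0.001, 0.0003]]
t 12.87 grip [0.5587 0.0761 0.0899] rot [ 3.12  -0.092  1.816] F [-2.  -0.8  1.5] Mz@axis [0.149 0.147 0.115 0.056 0.072 0.052 0.064 0.074 0.06  0.043 0.1   0.046
 0.106 0.09  0.103 0.026] 0.081 j3,j7 [-0.82  1.52] op 0.0082
err [ 0.001  -0.0004] rows [[-0.001, 0.0], [-0.001, 0.0001], [-0.001, 0.0001], [-0.001, 0.0002], [-0.001, 0.0003]]
```

Held torque hasn't grown between 0.62 and 0.80 rad turned (about 0.07 both times), so it isn't touching yet. Continue.

Call:
send_rows(
  delta_pos=[
    [-0.001, 0, -0.0002],
    [-0.001, 0.0001, -0.0002],
    [-0.001, 0.0001, -0.0002],
    [-0.001, 0.0002, -0.0002],
  ],
  spin=[-0.06, -0.06, -0.06, -0.06],
  jaw=[-1, -1, -1, -1],
)

```text
time: 13.2
tool_pos: [0.5548, 0.0601, 0.2635]
ee_rot: [3.12, -0.092, 1.568]
contact_force: [-1.3, -0.1, 1.6]
opening: 0.0081
```

```bash
python3 -c "
from h import *
st2(-.06)
st2(-.06,k=14)"
```

```text
t 13.2 grip [0.5586 0.0763 0.0892] rot [ 3.12  -0.092  1.568] F [-1.3 -0.1  1.6] Mz@axis [0.166] 0.166 j3,j7 [-0.77  1.29] op 0.0081
err [ 0.0011 -0.0006] rows [[-0.001, 0.0003], [-0.0009, 0.0003], [-0.0009, 0.0004], [-0.0009, 0.0004], [-0.0009, 0.0005]]
t 13.85 grip [0.5586 0.0763 0.0892] rot [ 3.12  -0.092  1.571] F [-1.2 -0.   2.5] Mz@axis [0.166 0.158 0.033 0.105 0.068 0.074 0.11  0.071 0.123 0.119 0.038 0.097
 0.168 0.145] 0.105 j3,j7 [-0.77  1.29] op 0.0081
err [ 0.0011 -0.0006] rows [[-0.001, 0.0003], [-0.0009, 0.0003], [-0.0009, 0.0004], [-0.0009, 0.0004], [-0.0009, 0.0005]]
```

Call:
send_rows(
  delta_pos=[
    [0, 0, 0],
    [0, 0, 0],
    [0, 0, 0],
  ],
  spin=[0, 0, 0],
  jaw=[-1, -1, -1],
)

```text
time: 14.1
tool_pos: [0.5549, 0.0601, 0.2634]
ee_rot: [3.121, -0.093, 1.571]
contact_force: [-2.0, 0.3, 2.0]
opening: 0.0081
```

```bash
python3 -c "
from h import *
st2(-.06,k=24)"
```

```text
t 15.25 grip [0.5586 0.0763 0.0892] rot [ 3.121 -0.092  1.571] F [-1.7 -0.8  1.6] Mz@axis [0.037 0.118 0.062 0.158 0.119 0.083 0.027 0.025 0.126 0.109 0.108 0.064
 0.088 0.079 0.125 0.025 0.102 0.086 0.082 0.082 0.069 0.067 0.087 0.096] 0.084 j3,j7 [-0.77  1.29] op 0.0083
err [ 0.0011 -0.0006] rows [[-0.001, 0.0002], [-0.0009, 0.0003], [-0.0009, 0.0004], [-0.0009, 0.0004], [-0.0009, 0.0005]]
```

Call:
send_rows(
  delta_pos=[
    [-0.0006, 0.0002, -0.0002],
    [-0.0006, 0.0002, -0.0001],
    [-0.0006, 0.0002, -0.0001],
  ],
  spin=[-0.04, -0.04, -0.04],
  jaw=[-1, -1, -1],
)

```text
time: 15.5
tool_pos: [0.553, 0.0607, 0.2631]
ee_rot: [3.121, -0.093, 1.447]
contact_force: [-1.8, -0.1, 1.5]
opening: 0.0085
```

```bash
python3 -c "
from h import *
st2(-.06)"
```

```text
t 15.5 grip [0.5586 0.0763 0.0889] rot [ 3.121 -0.093  1.447] F [-1.8 -0.1  1.5] Mz@axis [0.186] 0.186 j3,j7 [-0.75  1.17] op 0.0085
err [ 0.0011 -0.0006] rows [[-0.0009, 0.0004], [-0.0009, 0.0004], [-0.0009, 0.0005], [-0.0008, 0.0005], [-0.0008, 0.0006]]
```

Call:
send_rows(
  delta_pos=[
    [0, 0, 0],
    [0, 0, 0],
  ],
  spin=[0, 0],
  jaw=[-1, -1],
)

```text
time: 15.67
tool_pos: [0.5529, 0.0608, 0.2631]
ee_rot: [3.121, -0.092, 1.448]
contact_force: [-1.0, 0.1, 0.8]
opening: 0.008
```

```bash
python3 -c "
from h import *
st2(-.06,k=24)"
```

```text
t 16.82 grip [0.5585 0.0763 0.0889] rot [ 3.121 -0.092  1.446] F [-1.3 -1.   1.9] Mz@axis [0.124 0.149 0.104 0.127 0.099 0.084 0.14  0.149 0.156 0.184 0.128 0.163
 0.179 0.152 0.174 0.091 0.138 0.154 0.127 0.109 0.089 0.095 0.109 0.182] 0.134 j3,j7 [-0.75  1.17] op 0.008
err [ 0.0012 -0.0006] rows [[-0.0009, 0.0004], [-0.0009, 0.0004], [-0.0009, 0.0005], [-0.0008, 0.0005], [-0.0008, 0.0006]]
```

Held readings include arm wind-up, so they're ambiguous. A short reverse turn separates friction (which flips sign) from clamping torque (which doesn't).

Call:
send_rows(
  delta_pos=[
    [0.0004, -0.0002, 0],
    [0.0004, -0.0002, 0.0001],
  ],
  spin=[0.03, 0.03],
  jaw=[-1, -1],
)

```text
time: 16.98
tool_pos: [0.5538, 0.0604, 0.2632]
ee_rot: [3.121, -0.093, 1.507]
contact_force: [-1.6, -0.5, 0.9]
opening: 0.008
```

```bash
python3 -c "
from h import *
st2(-.06)"
```

```text
t 16.98 grip [0.5585 0.0763 0.089 ] rot [ 3.121 -0.093  1.507] F [-1.6 -0.5  0.9] Mz@axis [-0.11] -0.11 j3,j7 [-0.76  1.23] op 0.008
err [ 0.0012 -0.0006] rows [[-0.0009, 0.0003], [-0.0009, 0.0004], [-0.0009, 0.0004], [-0.0009, 0.0005], [-0.0008, 0.0005]]
```

Call:
send_rows(
  delta_pos=[
    [0.0004, -0.0002, 0],
  ],
  spin=[0.03],
  jaw=[-1],
)

```text
time: 17.07
tool_pos: [0.5543, 0.0602, 0.2633]
ee_rot: [3.121, -0.093, 1.538]
contact_force: [-1.3, 0.1, 1.8]
opening: 0.0083
```

```bash
python3 -c "
from h import *
st2(-.06,k=12)"
```

```text
t 17.62 grip [0.5585 0.0763 0.0891] rot [ 3.12  -0.093  1.537] F [-0.4  1.3  1.4] Mz@axis [-0.158 -0.15  -0.093 -0.046 -0.181 -0.097 -0.063 -0.114 -0.14  -0.134
 -0.107 -0.169] -0.121 j3,j7 [-0.77  1.26] op 0.008
err [ 0.0012 -0.0006] rows [[-0.001, 0.0003], [-0.0009, 0.0003], [-0.0009, 0.0004], [-0.0009, 0.0005], [-0.0009, 0.0005]]
```

Forward is +0.13 and reverse is −0.12, averaging ≈ 0, so there's no clamping yet and bias is small. Continue clockwise.

Call:
send_rows(
  delta_pos=[
    [-0.001, 0.0003, -0.0002],
    [-0.0009, 0.0003, -0.0002],
    [-0.0009, 0.0004, -0.0002],
    [-0.0009, 0.0005, -0.0002],
    [-0.0008, 0.0005, -0.0002],
  ],
  spin=[-0.06, -0.06, -0.06, -0.06, -0.06],
  jaw=[-1, -1, -1, -1, -1],
)

```text
time: 18.03
tool_pos: [0.5496, 0.0626, 0.2626]
ee_rot: [3.12, -0.092, 1.228]
contact_force: [-2.2, 0.7, 1.6]
opening: 0.0085
```

```bash
python3 -c "
from h import *
st2(-.06,k=3)"
```

```text
t 18.13 grip [0.5585 0.0765 0.0884] rot [ 3.12  -0.092  1.231] F [-0.1  0.7  1.5] Mz@axis [0.149 0.135 0.122] 0.136 j3,j7 [-0.72  0.96] op 0.0084
err [ 0.0012 -0.0008] rows [[-0.0008, 0.0006], [-0.0008, 0.0006], [-0.0007, 0.0007], [-0.0007, 0.0007], [-0.0007, 0.0007]]
```

Call:
send_rows(
  delta_pos=[
    [-0.0008, 0.0005, -0.0002],
    [-0.0008, 0.0006, -0.0002],
  ],
  spin=[-0.06, -0.06],
  jaw=[-1, -1],
)

```text
time: 18.3
tool_pos: [0.548, 0.0639, 0.2623]
ee_rot: [3.12, -0.092, 1.112]
contact_force: [-2.3, 0.6, 2.7]
opening: 0.0079
```

```bash
python3 -c "
from h import *
st2(-.06,k=12)"
```

```text
t 18.85 grip [0.5585 0.0766 0.0881] rot [ 3.12  -0.092  1.113] F [-1.3  0.   1.7] Mz@axis [0.142 0.131 0.053 0.092 0.09  0.127 0.068 0.073 0.106 0.148 0.042 0.126] 0.1 j3,j7 [-0.7   0.84] op 0.0079
err [ 0.0012 -0.0009] rows [[-0.0007, 0.0007], [-0.0007, 0.0007], [-0.0007, 0.0007], [-0.0006, 0.0008], [-0.0006, 0.0008]]
```

Call:
send_rows(
  delta_pos=[
    [-0.0007, 0.0007, -0.0002],
    [-0.0007, 0.0007, -0.0002],
    [-0.0007, 0.0007, -0.0002],
    [-0.0006, 0.0008, -0.0002],
    [-0.0006, 0.0008, -0.0002],
  ],
  spin=[-0.06, -0.06, -0.06, -0.06, -0.06],
  jaw=[-1, -1, -1, -1, -1],
)

```text
time: 19.27
tool_pos: [0.5447, 0.0677, 0.2615]
ee_rot: [3.121, -0.093, 0.802]
contact_force: [-1.4, 0.6, 2.5]
opening: 0.0083
```

```bash
python3 -c "
from h import *
st2(-.06,k=8)"
```

```text
t 19.62 grip [0.5586 0.0768 0.0873] rot [ 3.121 -0.093  0.806] F [-2.1  0.7  3.2] Mz@axis [0.203 0.172 0.072 0.009 0.076 0.073 0.043 0.078] 0.091 j3,j7 [-0.65  0.52] op 0.0083
err [ 0.0011 -0.0011] rows [[-0.0005, 0.0008], [-0.0005, 0.0009], [-0.0004, 0.0009], [-0.0004, 0.0009], [-0.0003, 0.0009]]
```

Call:
send_rows(
  delta_pos=[
    [-0.0005, 0.0008, -0.0002],
    [-0.0005, 0.0009, -0.0002],
    [-0.0004, 0.0009, -0.0002],
  ],
  spin=[-0.06, -0.06, -0.06],
  jaw=[-1, -1, -1],
)

```text
time: 19.87
tool_pos: [0.5435, 0.0702, 0.2611]
ee_rot: [3.123, -0.093, 0.622]
contact_force: [-0.9, 0.4, 3.9]
opening: 0.0084
```

```bash
python3 -c "
from h import *
st2(-.06,k=3)"
```

```text
t 19.97 grip [0.5587 0.077  0.0869] rot [ 3.122 -0.093  0.625] F [-1.9  0.1  3.8] Mz@axis [0.154 0.124 0.13 ] 0.136 j3,j7 [-0.62  0.33] op 0.0082
err [ 0.001  -0.0013] rows [[-0.0004, 0.0009], [-0.0003, 0.0009], [-0.0003, 0.001], [-0.0002, 0.001], [-0.0001, 0.001]]
```

Call:
send_rows(
  delta_pos=[
    [-0.0004, 0.0009, -0.0002],
    [-0.0003, 0.0009, -0.0002],
  ],
  spin=[-0.06, -0.06],
  jaw=[-1, -1],
)

```text
time: 20.13
tool_pos: [0.5429, 0.0721, 0.2609]
ee_rot: [3.123, -0.093, 0.506]
contact_force: [-1.7, 0.2, 3.7]
opening: 0.0081
```

```bash
python3 -c "
from h import *
st2(-.06,k=8)"
```

```text
t 20.48 grip [0.5587 0.077  0.0867] rot [ 3.123 -0.093  0.508] F [-2.4  1.2  4. ] Mz@axis [0.167 0.141 0.184 0.087 0.13  0.096 0.089 0.156] 0.131 j3,j7 [-0.61  0.2 ] op 0.0085
err [ 0.001  -0.0013] rows [[-0.0003, 0.001], [-0.0002, 0.001], [-0.0002, 0.001], [-0.0001, 0.001], [-0.0, 0.001]]
```

Call:
send_rows(
  delta_pos=[
    [-0.0003, 0.001, -0.0002],
    [-0.0002, 0.001, -0.0001],
    [-0.0002, 0.001, -0.0001],
    [-0.0001, 0.001, -0.0001],
  ],
  spin=[-0.06, -0.06, -0.06, -0.06],
  jaw=[-1, -1, -1, -1],
)

```text
time: 20.82
tool_pos: [0.5423, 0.0759, 0.2605]
ee_rot: [3.124, -0.093, 0.263]
contact_force: [-0.8, 0.5, 4.1]
opening: 0.0083
```

```bash
python3 -c "
from h import *
st2(-.06,k=6)"
```

```text
t 21.07 grip [0.5588 0.0771 0.0862] rot [ 3.124 -0.093  0.266] F [-2.   1.4  2.8] Mz@axis [0.203 0.168 0.227 0.162 0.146 0.154] 0.177 j3,j7 [-0.57 -0.06] op 0.0084
err [ 0.0009 -0.0014] rows [[-0.0, 0.001], [0.0, 0.001], [0.0001, 0.001], [0.0001, 0.001], [0.0002, 0.001]]
```

Call:
send_rows(
  delta_pos=[
    [0, 0.001, -0.0002],
    [0, 0.001, -0.0001],
  ],
  spin=[-0.06, -0.06],
  jaw=[-1, -1],
)

```text
time: 21.23
tool_pos: [0.5423, 0.0777, 0.2603]
ee_rot: [3.124, -0.093, 0.146]
contact_force: [-0.9, 1.4, 3.4]
opening: 0.0083
```

```bash
python3 -c "
from h import *
st2(-.06,k=14)"
```

```text
t 21.88 grip [0.5589 0.0771 0.086 ] rot [ 3.124 -0.093  0.147] F [-1.2  2.   3.7] Mz@axis [0.239 0.21  0.189 0.196 0.208 0.165 0.086 0.175 0.165 0.208 0.098 0.188
 0.126 0.159] 0.172 j3,j7 [-0.56 -0.19] op 0.0083
err [ 0.0008 -0.0014] rows [[0.0001, 0.001], [0.0001, 0.001], [0.0002, 0.001], [0.0002, 0.001], [0.0003, 0.0009]]
```

Torque is rising, so I'll repeat the reverse check.

Call:
send_rows(
  delta_pos=[
    [0, -0.0005, 0],
    [0, -0.0005, 0.0001],
    [0, -0.0005, 0.0001],
  ],
  spin=[0.03, 0.03, 0.03],
  jaw=[-1, -1, -1],
)

```text
time: 22.13
tool_pos: [0.5423, 0.0762, 0.2603]
ee_rot: [3.125, -0.093, 0.239]
contact_force: [-1.0, 1.2, 2.7]
opening: 0.0079
```

```bash
python3 -c "
from h import *
st2(-.06,k=12)"
```

```text
t 22.68 grip [0.5588 0.0772 0.0861] rot [ 3.124 -0.093  0.238] F [-1.6  1.6  2.1] Mz@axis [-0.106 -0.084 -0.023 -0.075 -0.015 -0.017 -0.05  -0.088 -0.061 -0.027
 -0.099 -0.021] -0.056 j3,j7 [-0.57 -0.09] op 0.0087
err [ 0.0009 -0.0015] rows [[-0.0, 0.001], [0.0, 0.001], [0.0001, 0.001], [0.0002, 0.001], [0.0002, 0.001]]
```

The forward/reverse mean is ≈ 0.05 N·m at yaw ≈ 0.19. That is ≈ 0.35 rad past touch, with touch near yaw 0.53. I'm aiming for yaw ≈ -0.01.

Call:
send_rows(
  delta_pos=[
    [0, 0.001, -0.0002],
    [0, 0.001, -0.0002],
    [0.0001, 0.001, -0.0001],
    [0.0002, 0.001, -0.0001],
  ],
  spin=[-0.06, -0.06, -0.06, -0.06],
  jaw=[-1, -1, -1, -1],
)

```text
time: 23.02
tool_pos: [0.5426, 0.0805, 0.26]
ee_rot: [3.124, -0.094, -0.009]
contact_force: [-0.5, 0.3, 3.5]
opening: 0.0083
```

```bash
python3 -c "
from h import *
st2(-.06,k=14)"
```

```text
t 23.67 grip [0.559  0.0772 0.0858] rot [ 3.124 -0.094 -0.006] F [-1.   0.6  2.3] Mz@axis [0.307 0.244 0.231 0.163 0.177 0.129 0.17  0.202 0.204 0.254 0.202 0.163
 0.172 0.216] 0.202 j3,j7 [-0.53 -0.36] op 0.0085
err [ 0.0007 -0.0015] rows [[0.0002, 0.001], [0.0003, 0.001], [0.0003, 0.0009], [0.0004, 0.0009], [0.0004, 0.0009]]
```

The forward reading is now ≈ 0.25, about 0.6 rad past touch, so it's snug. Release: the jaws open along world x, clear of the block.

Call:
send_rows(
  delta_pos=[
    [0, 0, 0],
    [0, 0, 0],
    [0, 0, 0],
    [0, 0, 0],
    [0, 0, 0],
  ],
  spin=[0, 0, 0, 0, 0],
  jaw=[-0.7, -0.4, -0.3, -0.3, -0.3],
)

```text
time: 24.08
tool_pos: [0.5432, 0.0787, 0.2594]
ee_rot: [3.123, -0.095, -0.009]
contact_force: [0.5, -0.8, -0.1]
opening: 0.028
```

```bash
python3 -c "
from h import *
st2(-.06,k=8)"
```

```text
t 24.43 grip [0.5598 0.0753 0.0852] rot [ 3.123 -0.095 -0.009] F [-0.5  0.4 -0.7] Mz@axis [ 0.046 -0.014  0.066  0.005  0.109  0.092 -0.039 -0.053] 0.026 j3,j7 [-0.53 -0.36] op 0.0303
err [-0.0001  0.0004] rows [[0.0003, 0.001], [0.0003, 0.001], [0.0004, 0.001], [0.0004, 0.0009], [0.0005, 0.0009]]
```

Call:
send_rows(
  delta_pos=[
    [0, 0, 0.01],
    [0, 0, 0.015],
    [0, 0, 0.02],
    [0, 0, 0.03],
    [0, 0, 0.03],
  ],
  spin=[0, 0, 0, 0, 0],
  jaw=[-0.3, -0.3, -0.3, -0.3, -0.3],
)

```text
time: 24.85
tool_pos: [0.5397, 0.0786, 0.363]
ee_rot: [3.123, -0.08, -0.007]
contact_force: [0.5, -0.1, 0.2]
opening: 0.0305
```

Call:
send_rows(
  delta_pos=[
    [0, -0.03, 0.01],
    [0, -0.04, 0],
    [0, -0.04, 0],
    [0, -0.04, 0],
    [0, -0.04, 0],
  ],
  spin=[0, 0, 0, 0, 0],
  jaw=[-0.3, -0.3, -0.3, -0.3, -0.3],
)

```text
time: 25.27
tool_pos: [0.5407, -0.1028, 0.3894]
ee_rot: [3.127, -0.104, 0.019]
contact_force: [1.1, -0.4, 0.6]
opening: 0.0305
```

```bash
python3 -c "
from h import *
st()
save(camera('top'),'t9.png',(185,150,295,220),7);save(camera('side'),'s9.png',(190,150,300,225),7);save(camera('top'),'t9f.png',s=1.5)"
```

```text
t 25.27 tcp [ 0.5407 -0.1028  0.3894] rot [ 3.127 -0.104  0.019] grasp [ 0.5577 -0.1049  0.2263] tip [ 0.5595 -0.1052  0.2084] F [ 1.1 -0.4  0.6] M [-0.044 -0.039  0.015] q [ 0.52  0.1  -0.4   1.76  0.04  1.19  0.13] op 0.0305
```

View pics/t9.png

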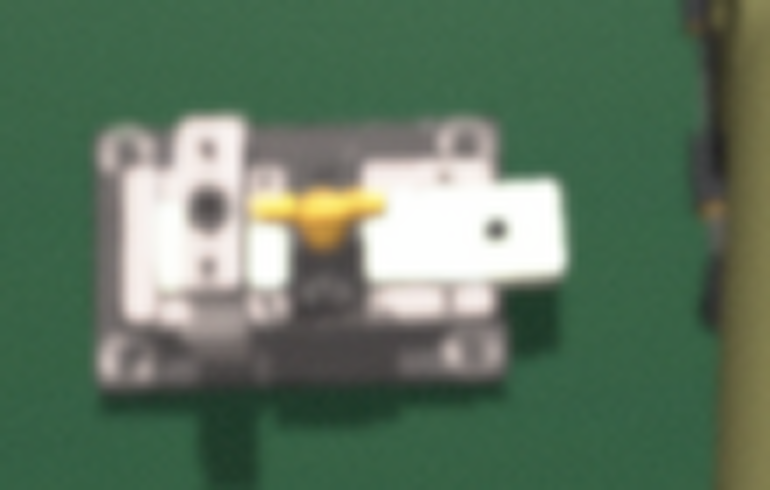

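View pics/t9f.png

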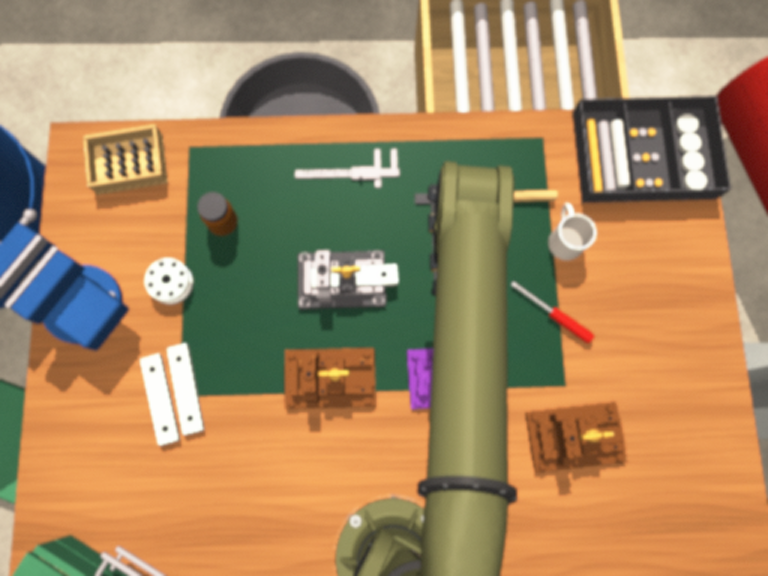

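```bash
python3 -c "
from h import *
s=status.sense();print(s['contact_force'],np.abs(s['joint_velocities']).max())
print(ticket.hand_in())"
```

```text
[-0.12629656 -0.11420941 -0.1957957 ] 0.07668478855317516
the job is handed in; nothing more can be done
None
```

I slid the bar home against the end stop, clamped it with the wing screw, let go and handed the job in. No verdict came back.

- **Bar:** it moved about 37 mm at 3–5 N and met the stop at 7–9 N. It stalled within about 1 mm of the predicted home position. The last top picture shows it unmoved after clamping, with its leading end at the stop.
- **Clamping:** I turned the wing screw about 2.6 rad clockwise, and the last picture shows the wings turned to match. I estimate it is 0.5–0.7 rad past touch, which is roughly 30–42 N on the rest plate.
    - **Held torque disagreed:** it read about 0.07–0.13 N·m even before touch, because the arm was winding up against the screw's friction. I judged the clamp from comparing forward and short reverse turns, plus the rise in turning torque from about 0.14 to 0.25 N·m. The clamping force itself was never measured directly, and the torque readings scatter by about 0.03 N·m.
- **Tool tilt:** the tool leaned by up to 0.1 rad during the spins. I steered by the actual grip point and it stayed within about 2 mm of the screw axis.
- **Surroundings:** the readings taken around the screw showed no sign of touching the bush block. Everything visible in the last full top picture is in its place. The arm hid part of the file there.

The job was handed in at about 25 s with the gripper clear of everything.

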